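Unpile the bench things into their trays

TASK

Four things have been piled on top of one another on the bench. Take the pile apart and lay each, flat and the right way up, inside its own aluminium holder: the component tester in the large rectangular tray, the tape roll in the large round dish, the tin in the small round dish and the white terminal strip in the small rectangular tray. Leave the red-capped bottle and the black loupe standing where they are.

Things in the scene. Friction and masses are not known exactly. Their poses are not given: they have to be found in the camera images.
- tester: Component tester, a flat beige box with a small display and a green socket, 61 (x) by 92 (y) mm; the box is 24 mm high, the socket at its -y end stands up to 31 mm; the bottom of the pile. Origin: centre of the underside; z up. Loose.
- tape_roll: Roll of black insulating tape with a brown core, lying flat, 62 mm across (x) by 65 (y, with a little loose end), 18 mm high; lies on top of the box of the tester (underside 24 mm above the bench), towards its +y end. Origin: centre of the underside; z up. Loose.
- tin: Low round dark tin with a fixed lid, 41 mm across, 19 mm high; lies on the tape roll. Origin: centre of the underside; z up. Loose.
- terminal_strip: White plastic screw terminal strip, 20 (x) by 48 (y) mm; its body is 10 mm high, with screw towers up to 13 mm; lies on the tin, top of the pile. Origin: centre of the underside; z up. Loose.
- large_tray: Holder of the tester: fixed rectangular aluminium tray with a cork floor, inside 81 (x) by 112 (y) mm, walls 4 mm thick. Inner floor 2.5 mm and rim 6.5 mm above the bench. Origin: centre of the underside, on the bench; z up.
- small_tray: Holder of the terminal strip: fixed rectangular aluminium tray with a cork floor, inside 40 (x) by 68 (y) mm, walls 4 mm thick. Inner floor 2.5 mm and rim 6.5 mm above the bench. Origin: centre of the underside, on the bench; z up.
- large_dish: Holder of the tape roll: fixed round aluminium dish with a cork floor, 86 mm across inside, wall 4 mm. Inner floor 2.5 mm and rim 6.5 mm above the bench. Origin: centre of the underside, on the bench; z up.
- small_dish: Holder of the tin: fixed round aluminium dish with a cork floor, 62 mm across inside, wall 4 mm. Inner floor 2.5 mm and rim 6.5 mm above the bench. Origin: centre of the underside, on the bench; z up.
- red_cap_bottle: Small bottle with a red cap, 29 mm across, 82 mm high, loose, standing among the holders; to be left alone. Origin: centre of the underside.
- loupe: Black tapered loupe, 35 mm across, 30 mm high, loose, standing among the holders; to be left alone. Origin: centre of the underside.
Mind the look-alikes: they are no part of the job. There is more than one size of the terminal_strip; the job needs the larger.

How it is judged:
By the outcome, as a careful person would: the job done as asked, in the order asked, and still so for the second after the job is handed in, with the robot touching nothing.
It also fails if it takes over 99 s, if anything falls off the work surface, if the arm or the gripper's body presses on something with over 40 N, if the wrist force passes 120 N, or if a joint passes its speed limit or range.

ROBOT

A 7-joint arm with a two-finger parallel gripper is mounted at the origin on a cart in front of the work surface, level with it; the furniture and walls round the work are solid. World frame = base frame: x ahead of the robot, y to its left, z up, the work surface at z = 0. Lengths are in m, angles in rad, forces in N, time in s.
With the tool pointing down it reaches from about 0.4 to 0.875 m from the base axis. Payload 6.5 kg.
Tool frame: the origin (TCP) lies between the finger pads; the fingertips stand 17 mm ahead of it and the grasp point (between the pads) lies 2 mm behind it; z points along the fingers, y is the line along which they close (so a half turn about z gives the same grasp; the last joint's range is limited). The gripper opens to 85 mm and grips with 20 to 120 N. Pads are 22 mm wide; open, the fingers measure 114 mm over their backs; the gripper's body (76 mm by 85 mm) begins 54 mm behind the grasp point. The pads swing forward as they close: fully open they stand 13 mm farther back than shut.
Start: joints at [1.275, 0.536, -0.004, 1.538, 0.003, 1.067, -0.071], TCP at [0.148, -0.633, 0.248] pointing down, gripper open.
Joint ranges: [-2.7, 2.7], [-0.37, 2.16], [-1.27, 1.26], [0.24, 2.4], [-1.31, 4.45], [0.19, 1.91], [-2.76, 2.76]. Speed limits (rad/s): [2.39, 2.39, 3.14, 3.14, 3.14, 3.14, 3.14].

INTERFACE

Orientations are given as a rotation vector (axis times angle).
In Python, from bench import status, imaging, workorder gives the robot as it stands.
- The arm moves only by the tool carry_out, never from a script. Its argument "rows" is a list of rows, each a list of 7 numbers: the finger opening in cm, from 0 to 8.54, then the shift along the world's x, y, z in cm, then the turn, a rotation vector about the world's x, y, z in rad. A call has 1 to 8 rows; each row is the pose to reach, as a shift and turn from the pose commanded when the call began; what a row does not reach only later rows make up. A row lasts 1/10 s, in which the tool goes at most 50 mm and 8.59 degrees, less where a joint would pass 70% of its speed; a pose out of reach is approached as far as the arm can. A call with a gripper value outside its range is refused whole. The fingers move at their own pace and stop on an object; the grip force is fixed at half the most. Time passes only in rows, so rows that repeat a pose let the fingers close. It gives the time, the measured TCP pose, the force, the opening and the grip force at its end, in the units of the state.
- status.state(): the state, without advancing time (a new reading comes with each control period).
- imaging.snapshot(name): name is "scene" or "top" or "wrist"; returns the picture (400x640x3 uint8, red, green, blue); there is no depth.
- imaging.calibration(name): a dict with "K" (3x3 intrinsics, pixels), "R" (3x3) and "t" (3): a world point X has camera coordinates R X + t. Camera axes: x right, y down, z forward; pixel columns grow to the right and rows downward; lengths in m; the calibration is good to about 2 mm. A picture is of the moment at which its call begins: read the wrist's pose just before it. calibration takes no time and is no camera call; for the wrist camera it gives the pose at the moment of the call.
- workorder.job_done(): hands the job in; it is judged then, once.
The state is a dict: "time_s": time; "joints": joint angles; "qd": joint speeds; "joint_efforts": joint torques, N m; "tool_pos": TCP position; "tool_rot": TCP orientation; "contact_force": force on the tool from outside, world axes, zero at the start; "moment": the same for the moment, N m; "gripper_width": finger opening in m; "finger_force": force on a finger pad.
Only numpy, scipy, OpenCV 4.12 (cv2) and the standard library are available. Lean on these libraries where they do the work, as an engineer would, in place of code of your own. Each camera call takes 0.05 s, during which the arm holds its last target. There are 200 camera calls.

## Working session

There is one attempt and no reset: what is moved stays moved. The work goes in short steps, Python scripts to look and compute and a tool call to move; the robot and the scene stay as the last step left them, time stands still between calls to the robot, and variables do not carry over. Pictures are saved under pics/ and viewed, at most 17 in all, crops included, and the job is handed in when it is done.

Besides the shell and the picture viewer there is one more tool, called after "Request:" as a command line: name --pt "numbers of a row" for each row, then --argument value for the rest. carry_out: Moves the arm, as the interface text tells. Its arguments: {"type":"object","properties":{"rows":{"type":"array"}},"required":["rows"]}

```bash
ls; mkdir -p pics
python3 - <<'E'
from bench import status, imaging
import cv2,numpy as np
s=status.state();print({k:np.round(v,3) for k,v in s.items()})
for n in("top","scene"):
    c=imaging.calibration(n);print(n,np.round(c["K"],1).tolist(),np.round(c["R"],4).tolist(),np.round(c["t"],4).tolist())
    cv2.imwrite(f"pics/{n}0.png",cv2.cvtColor(imaging.snapshot(n),cv2.COLOR_RGB2BGR))
E
```

```text
pics
{'time_s': np.float64(0.0), 'joints': array([ 1.275,  0.537, -0.004,  1.539,  0.003,  1.067, -0.071]), 'qd': array([-0.002, -0.   , -0.001, -0.   ,  0.001,  0.   ,  0.003]), 'joint_efforts': array([-0.0000e+00, -5.8341e+01,  1.0480e+00, -2.5910e+01,  1.2000e-02,
        1.0000e-02, -0.0000e+00]), 'tool_pos': array([ 0.148, -0.632,  0.247]), 'tool_rot': array([-3.119e+00, -3.600e-01,  1.000e-03]), 'contact_force': array([-0.62 , -0.119, -0.021]), 'moment': array([ 0.016, -0.025, -0.005]), 'finger_force': np.float64(0.0), 'gripper_width': np.float64(0.085)}
top [[485.1, 0.0, 320.9], [0.0, 485.1, 191.0], [0.0, 0.0, 1.0]] [[-0.003, -1.0, 0.0011], [-0.9796, 0.0027, -0.201], [0.201, -0.0016, -0.9796]] [-0.1783, 0.5012, 0.9764]
scene [[488.3, 0.0, 319.4], [0.0, 488.3, 212.6], [0.0, 0.0, 1.0]] [[-0.8409, -0.5412, -0.0043], [-0.4087, 0.6401, -0.6506], [0.3549, -0.5453, -0.7594]] [0.3341, 0.3535, 0.6456]
```

View pics/top0.png

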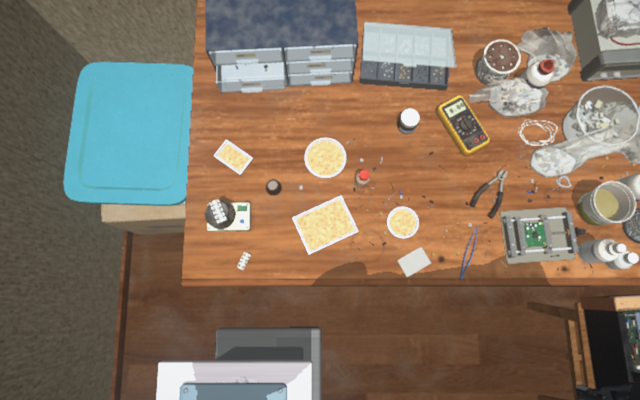

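View pics/scene0.png

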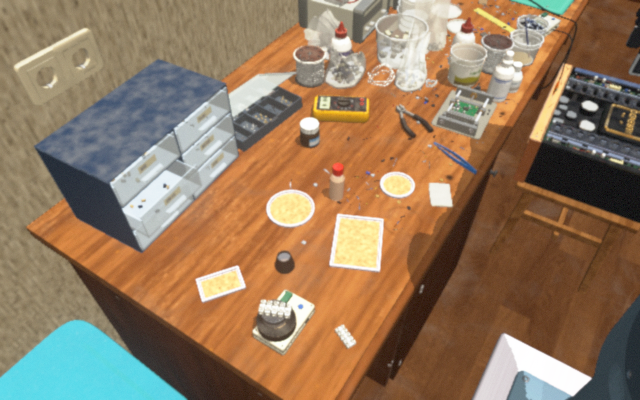

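The top view shows the pile at (228,215). The small tray is at (233,156), the large dish at (325,157), the large tray at (325,224) and the small dish at (403,221). The bottle is at (363,177) and the loupe at (273,187).
There are two candidates for the strip: the one on the pile at (218,211), which is longer, and a loose short one at (244,261), which is the look-alike. Next I'll take a close crop and measure.

```bash
cat > h.py <<'E'
import numpy as np, cv2
from bench import imaging, status
def ray(c,p,z):
    K,R,t=(np.array(c[k]) for k in "KRt"); o=-R.T@t
    d=R.T@np.linalg.solve(K,[p[0],p[1],1.]); return o+d*(z-o[2])/d[2]
def tri(c1,p1,c2,p2):
    A=[];b=[]
    for c,p in((c1,p1),(c2,p2)):
        K,R,t=(np.array(c[k]) for k in "KRt"); o=-R.T@t
        d=R.T@np.linalg.solve(K,[p[0],p[1],1.]); d/=np.linalg.norm(d); M=np.eye(3)-np.outer(d,d); A.append(M); b.append(M@o)
    return np.linalg.lstsq(np.vstack(A),np.hstack(b),rcond=None)[0]
def rect(c,mask,z):
    "largest blob of mask cast on plane z: centre, sizes, long-axis angle (mm, deg)"
    k=max(cv2.findContours(mask.astype(np.uint8),cv2.RETR_EXTERNAL,cv2.CHAIN_APPROX_NONE)[0],key=cv2.contourArea)
    P=np.array([ray(c,q[0],z)[:2]*1000 for q in k],np.float32)
    (x,y),(w,h),a=cv2.minAreaRect(P); B=cv2.boxPoints(((x,y),(w,h),a)); e=max((B[1]-B[0],B[2]-B[1]),key=np.linalg.norm)
    return np.round([x,y,max(w,h),min(w,h),np.degrees(np.arctan2(e[1],e[0]))%180],1)
def win(m,u0,u1,v0,v1):
    o=np.zeros_like(m); o[v0:v1,u0:u1]=m[v0:v1,u0:u1]; return o
E
python3 - <<'E'
from h import *
c=imaging.calibration("top"); im=cv2.imread("pics/top0.png"); sc=cv2.imread("pics/scene0.png")
hsv=cv2.cvtColor(im,cv2.COLOR_BGR2HSV); H,S,V=cv2.split(hsv)
br=(V>150)&~((S>130)&(V<190))
br=V>175
for n,w in dict(small_tray=(208,258,135,178),large_dish=(298,352,132,184),large_tray=(286,364,190,258),small_dish=(382,424,202,242)).items():
    print(n,rect(c,win(br,*w),.0065))
print("decoy",rect(c,win((V>170)&(S<80),234,254,248,274),.012))
a=cv2.resize(im[190:240,195:265],None,fx=8,fy=8,interpolation=cv2.INTER_CUBIC)
b=cv2.resize(sc[285:355,245:320],None,fx=5.7,fy=5.7,interpolation=cv2.INTER_CUBIC)
o=np.zeros((600,800,3),np.uint8); o[:200,:280]=cv2.resize(a,(280,200)); 
o=np.zeros((600,800,3),np.uint8); a=cv2.resize(a,(480,343)); b=cv2.resize(b,(320,299)); o[:343,:480]=a;o[:299,480:]=b
cv2.imwrite("pics/c1.png",o[:350])
for n,p,z in(("loupe",(273,187),.03),("bottle",(364,176),.08)): print(n,ray(c,p,z).round(3))
E
```

```text
small_tray [586.3  18.6 112.9  88.2  89.8]
large_dish [ 587.2 -188.2  120.2  118.5   89.8]
large_tray [ 439.5 -186.4  170.2  146.5   88.8]
small_dish [ 441.7 -357.8   91.8   85.8   89.8]
decoy [357.9 -13.5  38.5  17.4 154.5]
loupe [ 0.514 -0.076  0.03 ]
bottle [ 0.526 -0.269  0.08 ]
```

View pics/c1.png

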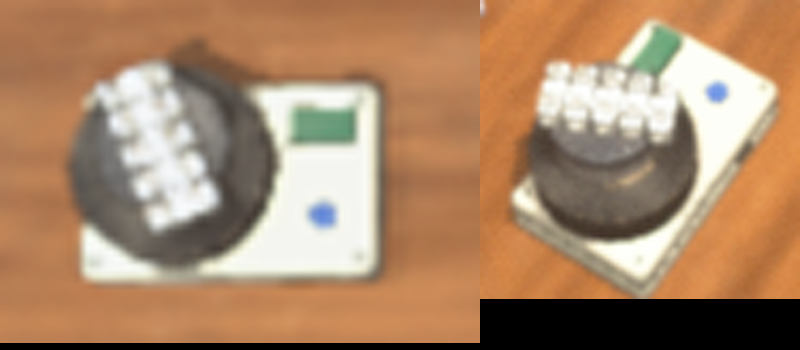

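The crop shows the pile strip with five towers, so it is the larger one, centred near top (218,211). The tape, tin and tester are seen beneath it. The holder masks took in some wood, so I'll tighten them.

Run:
```python
from h import *
c=imaging.calibration("top"); cs=imaging.calibration("scene"); im=cv2.imread("pics/top0.png"); sc=cv2.imread("pics/scene0.png")
def M(i,s,v): 
    h=cv2.cvtColor(i,cv2.COLOR_BGR2HSV); return (h[...,1]<s)&(h[...,2]>v)
W=M(im,70,165)
print(im[157,290:312].tolist())
for n,w in dict(small_tray=(208,258,135,178),large_dish=(298,352,132,184),large_tray=(286,364,190,258),small_dish=(382,424,202,242)).items():
    m=win(im[...,0]>105,*w).astype(np.uint8)
    print(n,rect(c,m,.0065))
print("decoy",rect(c,win(W,234,254,248,274),.012))
t=win(W,200,260,190,240); 
st=win(t,205,229,198,226); print("strip px"); 
print("strip",rect(c,win(M(im,45,175),207,228,198,225),.071))
ss=win(M(sc,45,170),255,297,297,319); print("strip scene@71",rect(cs,ss,.071))
print("tester",rect(c,win(im[...,0]>120,231,256,195,236),.024), [ray(c,p,.024).round(4)[:2].tolist() for p in((250.3,202),(250.3,230.7),(207,230.7))])
# dark disc tape
h=cv2.cvtColor(im,cv2.COLOR_BGR2HSV); d=win((h[...,2]<95)|(W&win(np.ones_like(W),207,228,198,225)),203,237,196,231)
print("tape",rect(c,d,.042))
print(status.state()["time_s"])
```

```text
[[70, 109, 164], [70, 109, 165], [71, 110, 167], [73, 111, 169], [73, 112, 169], [72, 112, 169], [73, 113, 170], [72, 112, 172], [73, 114, 173], [74, 116, 175], [74, 117, 176], [74, 117, 176], [71, 114, 174], [88, 123, 176], [192, 199, 216], [242, 240, 238], [237, 237, 239], [198, 227, 241], [163, 224, 244], [159, 222, 244], [154, 217, 243], [156, 218, 243]]
small_tray [589.4  17.8  79.9  51.6  54.6]
large_dish [ 587.  -189.2   95.2   94.4  179.8]
large_tray [ 436.1 -188.2  123.4   92.6  114.6]
small_dish [ 440.5 -357.7   72.4   70.4   89.8]
decoy [357.5 -13.3  37.5  17.4 154.5]
strip px
strip [456.2  33.6  48.2  23.   26.9]
strip scene@71 [452.1  30.3  56.2  34.   32.6]
tester [452.   -5.4  61.7  38.9   1.5] [[0.4824, -0.0269], [0.42, -0.0285], [0.4203, 0.064]]
tape [458.6  28.3  64.2  43.7  25.2]
0.1
```

Each holder's measured outer size matches its description, and so does the tester: 61x91 mm, centred at about (451,18) mm, with the socket towards -y. The strip is 48 mm long and lies at 27°. I'll start the reach by way of x=0.45 to stay outside the minimum radius.

Request:
carry_out --pt "4.5 30 30 0 0 0 0.24" --pt "4.5 30 30 0 0 0 0.24" --pt "4.5 30 30 0 0 0 0.24" --pt "4.5 30 30 0 0 0 0.24" --pt "4.5 30 30 0 0 0 0.24" --pt "4.5 30 30 0 0 0 0.24" --pt "4.5 30 30 0 0 0 0.24" --pt "4.5 30 30 0 0 0 0.24"

```text
time_s: 0.9
tool_pos: [0.4318, -0.3484, 0.2481]
tool_rot: [-3.055, -0.731, 0.001]
contact_force: [0.1, -0.2, -0.2]
gripper_width: 0.0451
finger_force: 0.0
```

Request:
carry_out --pt "4.5 2.5 38.3 -3 0 0 0" --pt "4.5 2.5 38.3 -3 0 0 0" --pt "4.5 2.5 38.3 -3 0 0 0" --pt "4.5 2.5 38.3 -3 0 0 0" --pt "4.5 2.5 38.3 -3 0 0 0" --pt "4.5 2.5 38.3 -3 0 0 0" --pt "4.5 2.5 38.3 -3 0 0 0" --pt "4.5 2.5 38.3 -3 0 0 0"

```text
time_s: 1.7
tool_pos: [0.4554, 0.0364, 0.2181]
tool_rot: [-3.053, -0.735, -0.0]
contact_force: [-0.0, -0.5, 0.2]
gripper_width: 0.045
finger_force: 0.0
```

```bash
cat >> h.py <<'E'
def wrist(name):
    c=imaging.calibration("wrist"); im=cv2.cvtColor(imaging.snapshot("wrist"),cv2.COLOR_RGB2BGR); cv2.imwrite(f"pics/{name}.png",im); np.savez(f"pics/{name}.npz",**{k:c[k] for k in "KRt"}); s=status.state(); R=cv2.Rodrigues(np.array(s["tool_rot"]))[0]; print("tcp",np.round(np.array(s["tool_pos"])*1000,1),"yaw of tool y",np.degrees(np.arctan2(R[1,1],R[0,1])).round(1),"w",s["gripper_width"],"t",s["time_s"]); return c,im
E
python3 -c "
from h import *
wrist('w1')"
```

```text
tcp [455.6  41.9 218.1] yaw of tool y -62.6 w 0.04501489620796637 t 1.75
```

View pics/w1.png

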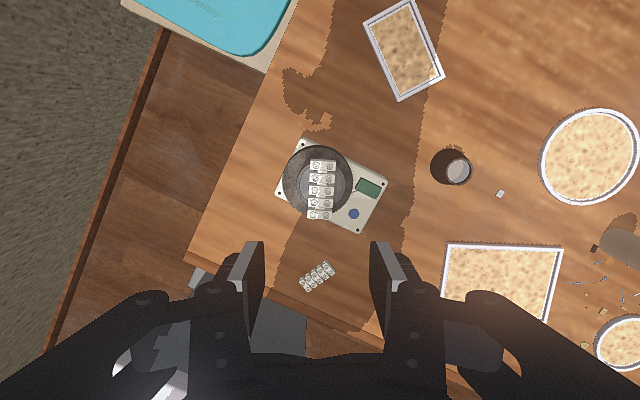

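The wrist view shows the strip at (320,190), lying nearly upright between the fingers. The tin and tape are under it and the small look-alike is at (317,277).

Run:
```python
from h import *
c=np.load("pics/w1.npz"); im=cv2.imread("pics/w1.png")
h=cv2.cvtColor(im,cv2.COLOR_BGR2HSV)
m=(h[...,1]<45)&(h[...,2]>150)
print("strip1",rect(c,win(m,302,340,157,225),.071))
print("small tray",rect(c,win((im[...,0]>130),358,450,0,105),.0065))
c,im=wrist("w2")
h=cv2.cvtColor(im,cv2.COLOR_BGR2HSV); m=(h[...,1]<45)&(h[...,2]>150)
print("strip2",rect(c,win(m,302,340,150,225),.071))
```

```text
strip1 [452.5  33.9  54.9  28.4  32.7]
small tray [587.9  18.6  75.4  47.6  54.8]
tcp [455.6  38.5 218.1] yaw of tool y -62.6 w 0.044802621843572206 t 1.8
strip2 [452.8  36.5  49.3  24.7  28.3]
```

Request:
carry_out --pt "4.0 0 0 -4 0 0 0" --pt "4.0 0 0 -8 0 0 0" --pt "4.0 0 0 -11 0 0 0.01" --pt "4.0 0 0 -11 0 0 0.01" --pt "4.0 0 0 -11 0 0 0.01"

```text
time_s: 2.3
tool_pos: [0.4558, 0.0324, 0.1086]
tool_rot: [3.052, 0.745, -0.002]
contact_force: [-0.1, 0.4, 0.7]
gripper_width: 0.0401
finger_force: 0.0
```

Run:
```python
from h import *
c,im=wrist("w3")
h=cv2.cvtColor(im,cv2.COLOR_BGR2HSV); m=(h[...,1]<45)&(h[...,2]>150)
print("strip",rect(c,win(m,270,370,20,300),.071))
```

```text
tcp [456.7  32.6 109.4] yaw of tool y -62.6 w 0.04021023404402073 t 2.35
strip [459.2  33.8  56.9  48.1  25.9]
```

View pics/w3.png

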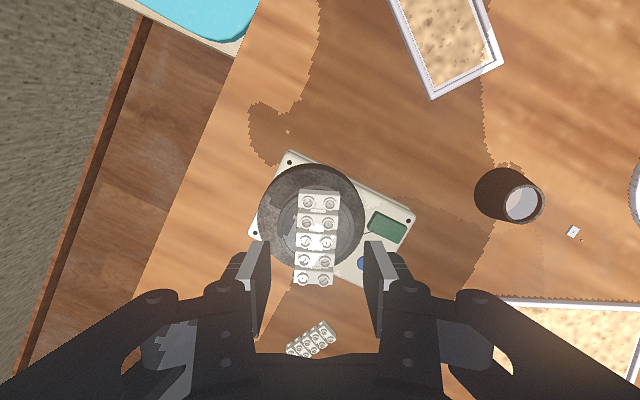

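The strip spans (299,191) to (334,286), with the fingers on either side of it. I'll cast its corners onto the tower height.

Run:
```python
from h import *
c=np.load("pics/w3.npz")
P=np.array([ray(c,p,.073)[:2]*1000 for p in((299,191),(340,193),(334,286),(295,285))]); print(P.round(1),P.mean(0).round(1))
print("tape",[ (ray(c,p,.042)[:2]*1000).round(1).tolist() for p in((258,215),(307,163),(366,215))])
s=status.state(); print(s["tool_pos"])
```

```text
[[474.   52.7]
 [482.   35.2]
 [438.1  14.9]
 [429.6  32.6]] [455.9  33.9]
tape [[443.2, 64.9], [482.5, 53.7], [471.4, 10.5]]
[0.45668196 0.03263669 0.10937986]
```

Request:
carry_out --pt "4.0 0 0.1 -1.5 0 0 -0.05" --pt "4.0 0 0.1 -2.6 0 0 -0.05" --pt "4.0 0 0.1 -2.6 0 0 -0.05" --pt "1.5 0 0.1 -2.6 0 0 -0.05" --pt "1.5 0 0.1 -2.6 0 0 -0.05" --pt "1.5 0 0.1 -2.6 0 0 -0.05" --pt "1.5 0 0.1 -2.6 0 0 -0.05"

```text
time_s: 3.05
tool_pos: [0.4564, 0.0339, 0.0833]
tool_rot: [3.069, 0.67, 0.002]
contact_force: [-1.3, 0.8, 4.9]
gripper_width: 0.0174
finger_force: 58.5
```

Request:
carry_out --pt "1.5 0 0 2 0 0 0" --pt "1.5 0 0 5 0 0 0" --pt "1.5 4.5 -0.5 5 0 0 0.15" --pt "1.5 9 -1 5 0 0 0.3" --pt "1.5 13.2 -1.55 4 0 0 0.45" --pt "1.5 13.2 -1.55 0 0 0 0.525" --pt "1.5 13.2 -1.55 -3 0 0 0.525" --pt "1.5 13.2 -1.55 -3 0 0 0.525"

```text
time_s: 3.85
tool_pos: [0.5849, 0.0178, 0.049]
tool_rot: [-2.788, -1.442, 0.01]
contact_force: [-1.0, 0.5, 0.7]
gripper_width: 0.0174
finger_force: 58.9
```

Run:
```python
from h import *
c,im=wrist("w4")
```

```text
tcp [586.5  18.2  51.3] yaw of tool y -35.3 w 0.017551083736829398 t 3.9
```

View pics/w4.png

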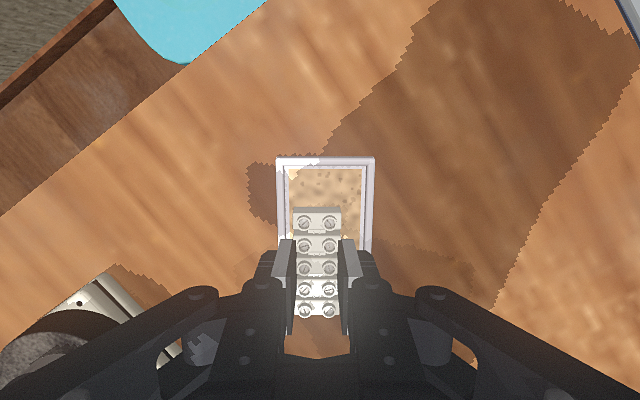

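The strip is held straight above the tray, inside its walls, with the tray's far edge at rows 157-167. I'll lower it.

Request:
carry_out --pt "1.5 0 0 -1.5 0 0 0" --pt "1.5 0 0 -2.5 0 0 0" --pt "1.5 0 0 -2.8 0 0 0" --pt "1.5 0 0 -2.8 0 0 0"

```text
time_s: 4.3
tool_pos: [0.5881, 0.0185, 0.0249]
tool_rot: [2.79, 1.444, 0.0]
contact_force: [0.4, -0.0, 0.1]
gripper_width: 0.0176
finger_force: 58.9
```

Request:
carry_out --pt "3.5 0 0 0 0 0 0" --pt "3.5 0 0 0 0 0 0" --pt "3.5 0 0 0 0 0 0" --pt "3.5 0 0 4 0 0 0" --pt "3.5 0 0 9 0 0 0" --pt "3.5 0 0 14 0 0 0" --pt "3.5 -5 1 17 0 0 0" --pt "3.5 -5 1 17 0 0 0"

```text
time_s: 5.1
tool_pos: [0.5363, 0.0298, 0.1973]
tool_rot: [2.788, 1.445, 0.003]
contact_force: [-1.0, 0.1, -0.2]
gripper_width: 0.0351
finger_force: 0.0
```

Run:
```python
from h import *
c,im=wrist("w5")
```

```text
tcp [536.1  29.3 196.5] yaw of tool y -35.2 w 0.03505917959668381 t 5.15
```

View pics/w5.png

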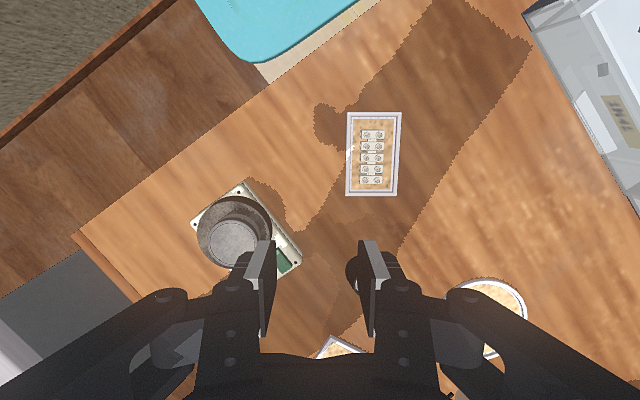

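The strip lies flat inside the small tray at (373,158). The tin top is visible at about (235,240). I'll move over the pile.

Request:
carry_out --pt "6 -4 0 0 0 0 0.14" --pt "6 -8 0 0 0 0 0.28" --pt "6 -8 0 0 0 0 0.42" --pt "6 -8 0 -2 0 0 0.56" --pt "6 -8 0 -2 0 0 0.615" --pt "6 -8 0 -2 0 0 0.615"

```text
time_s: 5.75
tool_pos: [0.4577, 0.0282, 0.1731]
tool_rot: [-2.221, -2.219, 0.002]
contact_force: [0.5, -0.7, 0.8]
gripper_width: 0.0599
finger_force: 0.0
```

Run:
```python
from h import *
c,im=wrist("w6")
```

```text
tcp [458.   28.3 173.6] yaw of tool y -0.2 w 0.06017149739894084 t 5.8
```

View pics/w6.png

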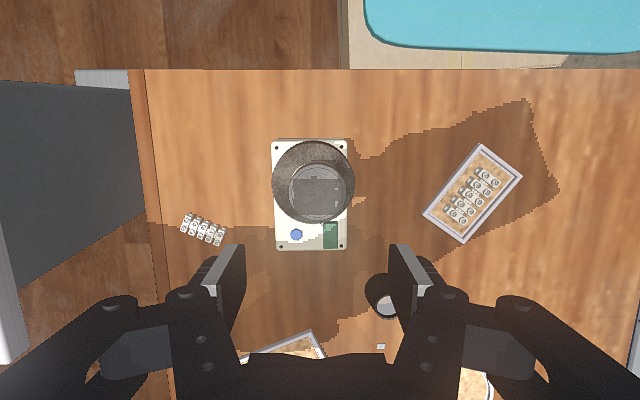

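The tin lid is centred at (317,193) and the tape at (313,183). The tester's corners are (274,139) to (347,249), with its socket at (330,235).

Run:
```python
from h import *
c=np.load("pics/w6.npz"); f=lambda P,z:[(ray(c,p,z)[:2]*1000).round(1).tolist() for p in P]
print("tin c,l,r,t,b",f([(317.5,193),(288,193),(347,193),(317,164),(317,221)],.061))
print("tape",f([(313.5,183),(271,183),(356,183),(313,141),(313,224)],.042))
print("tester",f([(274,139),(347,139),(347,249),(275,249)],.024))
print("dish small", status.state()["tool_pos"])
```

```text
tin c,l,r,t,b [[457.0, 34.8], [436.6, 34.8], [477.4, 34.8], [456.7, 55.0], [456.6, 14.4]]
tape [[454.0, 37.6], [422.6, 37.7], [485.5, 37.6], [453.8, 68.5], [453.5, 5.6]]
tester [[423.7, 68.2], [479.6, 68.1], [481.5, -22.7], [421.6, -22.6]]
dish small [0.45799008 0.02828306 0.17358089]
```

Request:
carry_out --pt "6 -0.1 0.6 -4 0 0 0" --pt "6 -0.1 0.6 -8 0 0 0" --pt "6 -0.1 0.6 -10.9 0 0 0" --pt "6 -0.1 0.6 -10.9 0 0 0" --pt "3.8 -0.1 0.6 -10.9 0 0 0" --pt "3.8 -0.1 0.6 -10.9 0 0 0" --pt "3.8 -0.1 0.6 -10.9 0 0 0" --pt "3.8 -0.1 0.6 -10.9 0 0 0"

```text
time_s: 6.6
tool_pos: [0.4581, 0.0344, 0.0665]
tool_rot: [2.222, 2.218, 0.003]
contact_force: [0.3, -0.1, 5.7]
gripper_width: 0.0389
finger_force: 34.9
```

Request:
carry_out --pt "3 0 0 0 0 0 0" --pt "3 0 0 2 0 0 0" --pt "3 0 0 6 0 0 0" --pt "3 0 -4 9 0 0 0" --pt "3 0 -9 9 0 0 0" --pt "3 0 -14 9 0 0 0" --pt "3 -0.5 -19 9 0 0 0" --pt "3 -1 -24 9 0 0 0"

```text
time_s: 7.4
tool_pos: [0.4466, -0.2074, 0.1561]
tool_rot: [2.222, 2.219, 0.0]
contact_force: [0.6, -0.5, -0.7]
gripper_width: 0.0374
finger_force: 60.5
```

Request:
carry_out --pt "3 -0.3 -5 0 0 0 0" --pt "3 -0.5 -10 0 0 0 0" --pt "3 -0.8 -14 -1 0 0 0" --pt "3 -0.8 -15.2 -4 0 0 0" --pt "3 -0.8 -15.2 -7 0 0 0" --pt "3 -0.8 -15.2 -9 0 0 0" --pt "3 -0.8 -15.2 -9 0 0 0" --pt "3 -0.8 -15.2 -9 0 0 0"

```text
time_s: 8.2
tool_pos: [0.4392, -0.3571, 0.066]
tool_rot: [2.222, 2.22, 0.0]
contact_force: [0.8, 0.4, -0.3]
gripper_width: 0.0377
finger_force: 60.5
```

Run:
```python
from h import *
c,im=wrist("w7")
```

```text
tcp [ 439.7 -357.4   66.6] yaw of tool y -0.0 w 0.0375448991736844 t 8.25
```

View pics/w7.png

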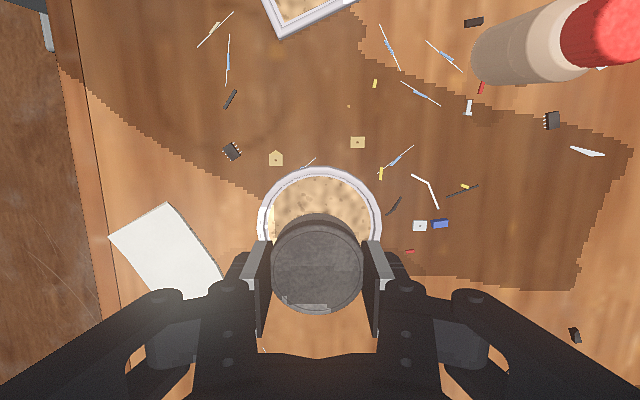

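The tin is held level and centred over the small dish, which shows at (320,225). I'll lower it.

Request:
carry_out --pt "3 0 0 -2 0 0 0" --pt "3 0 0 -3.5 0 0 0" --pt "3 0 0 -3.9 0 0 0" --pt "3 0 0 -3.9 0 0 0" --pt "3 0 0 -3.9 0 0 0"

```text
time_s: 8.75
tool_pos: [0.4387, -0.357, 0.0274]
tool_rot: [-2.222, -2.22, 0.001]
contact_force: [-2.6, 2.2, 6.7]
gripper_width: 0.0374
finger_force: 61.3
```

Contact is light, at 6.7 N. I'll release, lift and return to the pile, opening to 8.2 cm for the tape.

Request:
carry_out --pt "5.5 0 0 0 0 0 0" --pt "5.5 0 0 0 0 0 0" --pt "5.5 0 0 0 0 0 0" --pt "5.5 0 0 4 0 0 0" --pt "5.5 0 0 9 0 0 0" --pt "8.2 0 4 12 0 0 0" --pt "8.2 0 9 13 0 0 0" --pt "8.2 0 14 13 0 0 0"

```text
time_s: 9.55
tool_pos: [0.4402, -0.2175, 0.1583]
tool_rot: [2.221, 2.215, 0.002]
contact_force: [1.2, 1.2, -0.1]
gripper_width: 0.082
finger_force: 0.0
```

Request:
carry_out --pt "8.2 0.3 5 0 0 0 0" --pt "8.2 0.6 10 0 0 0 0" --pt "8.2 0.9 15 0 0 0 0" --pt "8.2 1.2 20 0 0 0 0" --pt "8.2 1.5 24.7 0 0 0 0" --pt "8.2 1.5 24.7 0 0 0 0" --pt "8.2 1.5 24.7 0 0 0 0"

```text
time_s: 10.25
tool_pos: [0.454, 0.0301, 0.1564]
tool_rot: [2.219, 2.224, 0.0]
contact_force: [-0.3, -0.7, -0.1]
gripper_width: 0.0822
finger_force: 0.0
```

Run:
```python
from h import *
c,im=wrist("w8")
t=cv2.cvtColor(imaging.snapshot("top"),cv2.COLOR_RGB2BGR); cv2.imwrite("pics/top1.png",t)
o=np.zeros((400,800,3),np.uint8); o[:,:400]=im[:400,180:580][:, :400]; o[:240,400:]=cv2.resize(t[197:245,360:440],(400,240),interpolation=cv2.INTER_CUBIC); cv2.imwrite("pics/c2.png",o)
```

```text
tcp [453.9  28.5 156.2] yaw of tool y -0.0 w 0.0821473948826257 t 10.3
```

View pics/c2.png

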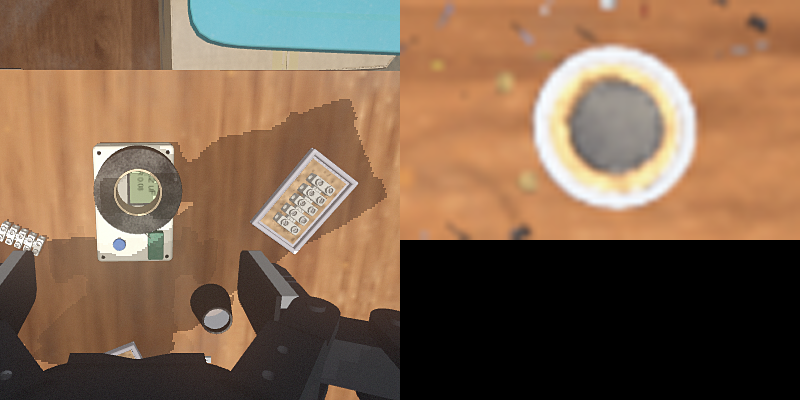

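The tin lies centred in the small dish. The tape sits at (317,190) in the wrist view.

Run:
```python
from h import *
c=np.load("pics/w8.npz"); im=cv2.imread("pics/w8.png")
f=lambda P,z:[(ray(c,p,z)[:2]*1000).round(1).tolist() for p in P]
print("tape",f([(317,190.5),(272.5,190.5),(362,190.5),(317,147),(317,234)],.042))
print("tester",f([(275,145),(353,146),(353,260),(279,261)],.024))
o=cv2.resize(im[135:270,255:380],None,fx=4.4,fy=4.4,interpolation=cv2.INTER_CUBIC); cv2.imwrite("pics/c3.png",o)
```

```text
tape [[453.1, 37.9], [422.2, 37.9], [484.4, 38.0], [453.1, 68.1], [453.2, 5.7]]
tester [[422.7, 67.3], [479.1, 66.7], [481.7, -22.9], [423.3, -23.9]]
```

View pics/c3.png

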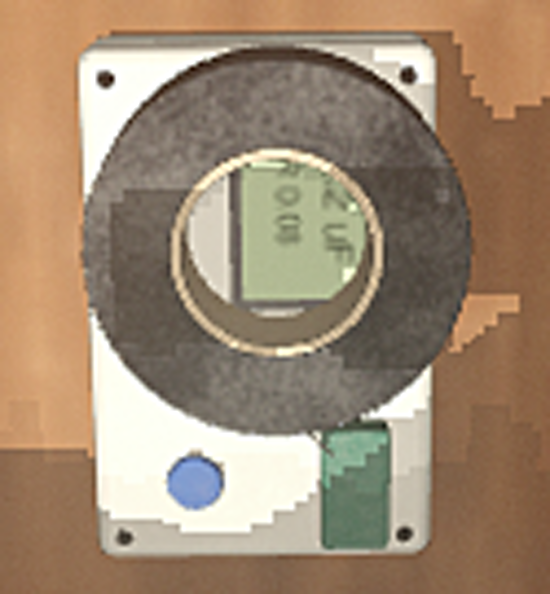

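Request:
carry_out --pt "8.2 0 0.9 -4 0 0 0" --pt "8.2 0 0.9 -8 0 0 0" --pt "8.2 0 0.9 -10.5 0 0 0" --pt "8.2 0 0.9 -11.3 0 0 0" --pt "8.2 0 0.9 -11.3 0 0 0" --pt "8.2 0 0.9 -11.3 0 0 0"

```text
time_s: 10.95
tool_pos: [0.4548, 0.0374, 0.0442]
tool_rot: [2.223, 2.218, 0.001]
contact_force: [-0.4, -0.4, -0.3]
gripper_width: 0.0818
finger_force: 0.0
```

Request:
carry_out --pt "5.2 -0.1 0 -0.05 0 0 0" --pt "5.2 -0.1 0 -0.05 0 0 0" --pt "5.2 -0.1 0 -0.05 0 0 0" --pt "5.2 -0.1 0 -0.05 0 0 0" --pt "5.2 -0.1 0 -0.05 0 0 0"

```text
time_s: 11.45
tool_pos: [0.4537, 0.0377, 0.0445]
tool_rot: [2.221, 2.218, 0.001]
contact_force: [-2.4, -1.1, 14.9]
gripper_width: 0.0586
finger_force: 61.2
```

Request:
carry_out --pt "5.2 0 0 2 0 0 0" --pt "5.2 0 0 6 0 0 0" --pt "5.2 1.3 -2 9 0 0 0" --pt "5.2 3.7 -6.2 9 0 0 0" --pt "5.2 6.1 -10.4 9 0 0 0" --pt "5.2 8.5 -14.6 9 0 0 0" --pt "5.2 11 -18.7 9 0 0 0" --pt "5.2 13.3 -22.6 9 0 0 0"

```text
time_s: 12.25
tool_pos: [0.5867, -0.1906, 0.1337]
tool_rot: [2.223, 2.218, 0.0]
contact_force: [1.0, 1.7, -0.5]
gripper_width: 0.0585
finger_force: 65.6
```

Request:
carry_out --pt "5.2 0 0 -2 0 0 0" --pt "5.2 0 0 -5 0 0 0" --pt "5.2 0 0 -8 0 0 0" --pt "5.2 0 0 -8 0 0 0" --pt "5.2 0 0 -8 0 0 0"

```text
time_s: 12.75
tool_pos: [0.586, -0.1879, 0.0536]
tool_rot: [-2.222, -2.22, -0.0]
contact_force: [-0.4, 0.1, 0.2]
gripper_width: 0.0585
finger_force: 65.6
```

Run:
```python
from h import *
c,im=wrist("w9")
```

```text
tcp [ 586.9 -188.1   54.5] yaw of tool y -0.1 w 0.058253428431425176 t 12.8
```

View pics/w9.png

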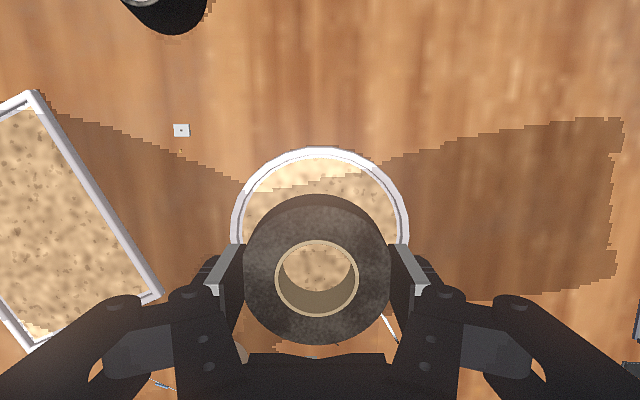

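The tape is held and centred over the large dish, which spans columns 231-410. I'll lower it to z of about 0.0235.

Request:
carry_out --pt "5.2 0 -0.1 -1.5 0 0 0" --pt "5.2 0 -0.1 -2.6 0 0 0" --pt "5.2 0 -0.1 -3.1 0 0 0" --pt "5.2 0 -0.1 -3.1 0 0 0"

```text
time_s: 13.2
tool_pos: [0.5856, -0.1893, 0.0232]
tool_rot: [-2.223, -2.22, 0.003]
contact_force: [-7.6, 1.2, 18.0]
gripper_width: 0.0586
finger_force: 67.6
```

Request:
carry_out --pt "7.8 0 0 0.1 0 0 0" --pt "7.8 0 0 0.1 0 0 0" --pt "7.8 0 0 0.1 0 0 0" --pt "7.8 0 0 3 0 0 0" --pt "7.8 0 0 8 0 0 0" --pt "7.8 0 0 13 0 0 0" --pt "7.8 -4 2 14 0 0 0" --pt "7.8 -8 5 14 0 0 0"

```text
time_s: 14.0
tool_pos: [0.5073, -0.1402, 0.164]
tool_rot: [2.222, 2.213, 0.004]
contact_force: [0.8, 1.4, -1.1]
gripper_width: 0.0784
finger_force: 0.0
```

Request:
carry_out --pt "7.8 -2 4 0 0 0 0" --pt "7.8 -4 8 0 0 0 0" --pt "7.8 -5.5 12 0 0 0 0" --pt "7.8 -5.5 16 0 0 0 0" --pt "7.8 -5.5 16 0 0 0 0" --pt "7.8 -5.5 16 0 0 0 0"

```text
time_s: 14.6
tool_pos: [0.451, 0.0217, 0.1618]
tool_rot: [2.22, 2.223, 0.0]
contact_force: [-0.5, -0.2, -0.2]
gripper_width: 0.078
finger_force: 0.0
```

Run:
```python
from h import *
c,im=wrist("w10")
t=cv2.cvtColor(imaging.snapshot("top"),cv2.COLOR_RGB2BGR); cv2.imwrite("pics/top2.png",t)
o=np.zeros((400,800,3),np.uint8); o[:,:400]=im[:,150:550]; o[:300,400:]=cv2.resize(t[127:187,285:365],(400,300),interpolation=cv2.INTER_CUBIC); cv2.imwrite("pics/c4.png",o)
```

```text
tcp [451.   20.5 161.6] yaw of tool y -0.0 w 0.07811211533490212 t 14.65
```

View pics/c4.png

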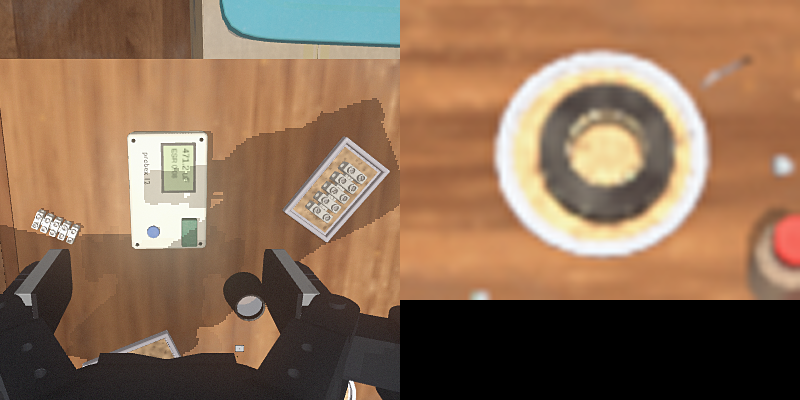

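The tape lies flat and centred in the large dish. The tester is now free, with crop corners (129,132) to (206,248).

Run:
```python
from h import *
c=np.load("pics/w10.npz"); im=cv2.imread("pics/w10.png")
print(rect(c,win((im.min(2)>120),270,362,120,255),.024))
P=[(ray(c,p,.024)[:2]*1000).round(1) for p in((278.5,132),(357,132),(356,248),(282,248))]; print(np.array(P),np.mean(P,0))
print("screws",[(ray(c,p,.024)[:2]*1000).round(1).tolist() for p in((283,140),(351,140),(351,243),(286,243))])
```

```text
[450.6  22.5  91.9  59.2  90.9]
[[422.   67.7]
 [479.4  67.8]
 [481.4 -23.5]
 [422.3 -23.5]] [451.275  22.125]
screws [[425.2, 61.9], [475.1, 62.0], [477.3, -19.2], [425.6, -19.3]]
```

Request:
carry_out --pt "7.8 0 0.15 -4 0 0 0.01" --pt "7.8 0 0.15 -8 0 0 0.015" --pt "7.8 0 0.15 -12 0 0 0.015" --pt "7.8 0 0.15 -14.1 0 0 0.015" --pt "7.8 0 0.15 -14.1 0 0 0.015" --pt "7.8 0 0.15 -14.1 0 0 0.015"

```text
time_s: 15.3
tool_pos: [0.4512, 0.0216, 0.021]
tool_rot: [-2.207, -2.235, 0.001]
contact_force: [0.1, 1.0, 0.2]
gripper_width: 0.078
finger_force: 0.0
```

Request:
carry_out --pt "5.2 0 0 0 0 0 0" --pt "5.2 0 0 0 0 0 0" --pt "5.2 0 0 0 0 0 0" --pt "5.2 0 0 0 0 0 0" --pt "5.2 0 0 0 0 0 0"

```text
time_s: 15.8
tool_pos: [0.4521, 0.0221, 0.0225]
tool_rot: [2.205, 2.234, 0.002]
contact_force: [-1.1, -0.9, 7.2]
gripper_width: 0.0585
finger_force: 64.5
```

Request:
carry_out --pt "5.2 0 0 2 0 0 0" --pt "5.2 0 0 6 0 0 0" --pt "5.2 0 -2 9 0 0 0.08" --pt "5.2 -0.4 -6.5 9 0 0 0.18" --pt "5.2 -0.8 -11 9 0 0 0.28" --pt "5.2 -1.2 -15.5 9 0 0 0.38" --pt "5.2 -1.6 -20 9 0 0 0.416" --pt "5.2 -1.6 -21 9 0 0 0.416"

```text
time_s: 16.6
tool_pos: [0.4336, -0.1943, 0.1115]
tool_rot: [1.706, 2.636, -0.005]
contact_force: [-0.5, -0.0, -1.9]
gripper_width: 0.0583
finger_force: 65.2
```

Request:
carry_out --pt "5.2 0 0 -2 0 0 0" --pt "5.2 0 0 -5 0 0 0" --pt "5.2 0 0 -7 0 0 0" --pt "5.2 0 0 -7 0 0 0" --pt "5.2 0 0 -7 0 0 0"

```text
time_s: 17.1
tool_pos: [0.4354, -0.1874, 0.0417]
tool_rot: [1.696, 2.644, 0.0]
contact_force: [-0.3, -0.7, -1.3]
gripper_width: 0.0584
finger_force: 65.1
```

Run:
```python
from h import *
c,im=wrist("w11")
```

```text
tcp [ 435.8 -187.5   42.1] yaw of tool y 24.6 w 0.05828800663455258 t 17.15
```

View pics/w11.png

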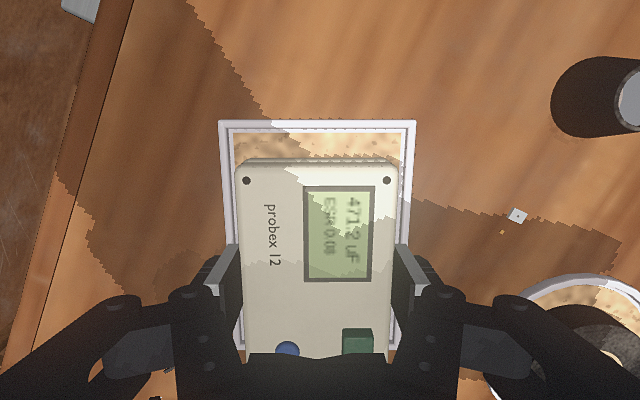

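The tester is aligned within the tray walls, which run across columns 218-415. I'll lower it.

Request:
carry_out --pt "5.2 0 0 -1 0 0 0" --pt "5.2 0 0 -1.5 0 0 0" --pt "5.2 0 0 -1.7 0 0 0" --pt "5.2 0 0 -1.7 0 0 0"

```text
time_s: 17.55
tool_pos: [0.4351, -0.1877, 0.0249]
tool_rot: [1.696, 2.643, -0.002]
contact_force: [-6.2, 0.8, 18.3]
gripper_width: 0.0586
finger_force: 67.5
```

Request:
carry_out --pt "7.8 0 0 0 0 0 0" --pt "7.8 0 0 0 0 0 0" --pt "7.8 0 0 0 0 0 0" --pt "7.8 0 0 3 0 0 0" --pt "7.8 0 0 8 0 0 0" --pt "7.8 0 0 13 0 0 0" --pt "7.8 0 0 18 0 0 0" --pt "7.8 0 0 20 0 0 0"

```text
time_s: 18.35
tool_pos: [0.4368, -0.1878, 0.2278]
tool_rot: [1.693, 2.64, 0.001]
contact_force: [0.6, -0.6, -1.2]
gripper_width: 0.0779
finger_force: 0.0
```

Request:
carry_out --pt "7.8 0 -5 0 0 0 0" --pt "7.8 0 -10 0 0 0 0" --pt "7.8 0 -15 0 0 0 0" --pt "7.8 0 -20 0 0 0 0" --pt "7.8 0 -25 0 0 0 0" --pt "7.8 0 -25 0 0 0 0" --pt "7.8 0 -25 0 0 0 0"

```text
time_s: 19.05
tool_pos: [0.4343, -0.4383, 0.2229]
tool_rot: [-1.699, -2.641, -0.001]
contact_force: [0.7, 0.8, 0.1]
gripper_width: 0.0782
finger_force: 0.0
```

Run:
```python
from h import *
t=cv2.cvtColor(imaging.snapshot("top"),cv2.COLOR_RGB2BGR); cv2.imwrite("pics/top3.png",t)
cv2.imwrite("pics/c5.png",cv2.resize(t[130:280,200:440],None,fx=3.3,fy=3.3,interpolation=cv2.INTER_CUBIC))
```

```text
(no output)
```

View pics/c5.png

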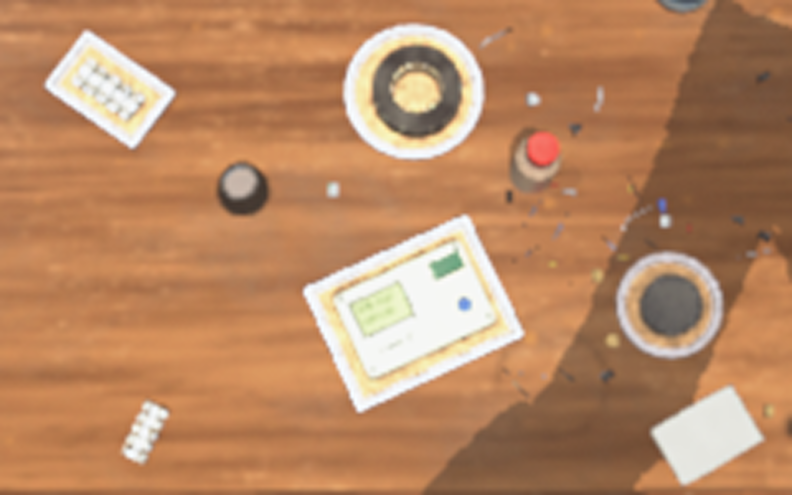

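All four things lie flat inside their holders: the strip at (110,90), the tape at (417,90), the tester at (415,310) and the tin at (670,305). The bottle and loupe are where they were.

```bash
python3 -c "
from bench import workorder
print(workorder.job_done())"
```

```text
the job is handed in; nothing more can be done
None
```

The pile is taken apart and each of the four things lies flat and right way up in its own holder; the bottle and loupe were left standing, and the job was handed in at about 19 s.

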